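# Cap and stack the canister set

## Task

Put the washed ceramic canister set away as one neat tower, without shifting the large canister from its spot: close the large canister with its own bamboo lid, stand the medium canister upright in the middle of that lid and close it with its own lid, then do the same on top with the small canister and its lid. Every lid must sit flat and fully home, no canister may be dropped or knocked over, and in the end the tower stands free. Leave the lotus tray, the glass clasp canister and the two chopstick rests where they are.

Things in the scene. Friction and masses are not known exactly. Their poses are not given: they have to be found in the camera images.
- canister_large: the large canister: white glazed ceramic, straight round pot, open at the top, outer diameter 64 mm, height 80 mm, wall 4 mm (mouth 56 mm across), floor 5 mm thick; about 0.3 kg; it stays where it is and is the foot of the tower. Loose, stands upright on the counter. Origin at the centre of its underside, z up along its axis; round, so its yaw means nothing
- canister_medium: the medium canister: blue glazed ceramic, straight round pot, open at the top, outer diameter 52 mm, height 70 mm, wall 4 mm (mouth 44 mm across), floor 5 mm thick; about 0.2 kg. Loose, stands upright on the counter. Origin at the centre of its underside, z up along its axis; round, so its yaw means nothing
- canister_small: the small canister: reddish-brown terracotta ceramic, straight round pot, open at the top, outer diameter 40 mm, height 60 mm, wall 4 mm (mouth 32 mm across), floor 5 mm thick; about 0.12 kg. Loose, stands upright on the counter. Origin at the centre of its underside, z up along its axis; round, so its yaw means nothing
- lid_large: lid of the large canister, widest of three: flat pale bamboo disc 70 mm wide, 14 mm thick, over a white chamfered plug 51 mm wide, 9 mm long; 23 mm high, 55 g, loose, plug down on the counter. Seated, the disc rests on the rim and overhangs it by 3 mm, the plug has 2.5 mm play all round, the origin is 71 mm above the canister's. Origin: centre of the plug's underside, z up
- lid_medium: lid of the medium canister, middle of three: flat pale bamboo disc 58 mm wide, 14 mm thick, over a white chamfered plug 39 mm wide, 9 mm long; 23 mm high, 40 g, loose, plug down on the counter. Seated, the disc rests on the rim and overhangs it by 3 mm, the plug has 2.5 mm play all round, the origin is 61 mm above the canister's. Origin: centre of the plug's underside, z up
- lid_small: lid of the small canister, narrowest of three: flat pale bamboo disc 46 mm wide, 14 mm thick, over a white chamfered plug 27 mm wide, 9 mm long; 23 mm high, 25 g, loose, plug down on the counter. Seated, the disc rests on the rim and overhangs it by 3 mm, the plug has 2.5 mm play all round, the origin is 51 mm above the canister's. Origin: centre of the plug's underside, z up
- candy_tray: bystander: empty pink plastic candy tray in the shape of a lotus flower, about 200 mm across and 55 mm high, loose. Origin at the centre of its underside
- clasp_canister: bystander: clear glass storage canister with orange seal and steel wire clasp, closed, about 110 mm across the clasp and 138 mm high, loose, 0.7 kg. Origin at the centre of its underside
- rest_pale: bystander: pale bamboo chopstick rest, 60 x 18 x 13 mm, long along its own x, loose, light. Origin at the centre of its underside
- rest_dark: bystander: dark brown bamboo chopstick rest, 60 x 18 x 13 mm, long along its own x, loose, light. Origin at the centre of its underside
Things that resemble listed ones, but are neither listed nor needed, are in the scene too. What is shaped like the canister_medium but yellow is not meant.

How it is judged:
By the outcome, as a careful person would: the job done as asked, in the order asked, and still so for the second after the job is handed in, with the robot touching nothing.
It also fails if it takes over 131 s, if anything falls off the work surface, if the arm or the gripper's body presses on something with over 40 N, if the wrist force passes 120 N, or if a joint passes its speed limit or range.

## Robot

A 6-joint arm with a two-finger parallel gripper is mounted at the origin on the work surface. World frame = base frame: x ahead of the robot, y to its left, z up, the work surface at z = 0. Lengths are in m, angles in degrees, forces in N, time in s.
With the tool pointing down it reaches from about 0.275 to 0.775 m from the base axis. Payload 14.6 kg.
Tool frame: the origin (TCP) lies midway between the tips of the shut fingers; the grasp point (between the pads) lies arm.grip_depth behind it (arm.grip_depth is the distance from the TCP to the grasp point, in m); z points along the fingers, y is the line along which they close (so a half turn about z gives the same grasp; the last joint's range is limited). The gripper opens to 85 mm and grips with 20 to 120 N. Pads are 22 mm wide; open, the fingers measure 114 mm over their backs; the gripper's body (76 mm by 85 mm) begins 54 mm behind the grasp point. The pads swing forward as they close: fully open they stand 13 mm farther back than shut.
Start: joints at [63.409, 15.075, -2.767, 72.158, 0, 81.102], TCP at [0.16, 0.5, 0.231] pointing down, gripper open.
Joint ranges: [-151.79, 151.79], [-50.71, 97.33], [-67.44, 78.34], [-121.81, 120.89], [-77.56, 73.72], [-180, 180]. Speed limits (degrees/s): [108.29, 108.29, 147.25, 159.86, 180, 180].

## Interface

Orientations are given as [roll, pitch, yaw] about the fixed x, y, z axes, in that order (R = Rz(yaw) Ry(pitch) Rx(roll)).
In Python, from bench import arm gives the robot as it stands.
- The arm moves only by the tool arm_command, never from a script. Its argument "steps" is text: rows parted by semicolons, each of 4 numbers parted by spaces: the shift along the tool's x, y, z in units of 1000 mm (1.0 is 1000 mm), then the turn about the tool's z in units of 90 degrees (1.0 is 90 degrees). In form: dx dy dz spin; .... A call has 1 to 10 rows; each row is the pose to reach, as a shift and turn from the pose commanded when the call began, along the tool's axes at that moment; what a row does not reach only later rows make up. A row lasts 1/12 s, in which the tool goes at most 41.7 mm and 7.16 degrees, less where a joint would pass 70% of its speed; a pose out of reach is approached as far as the arm can. A call with a number of a shift or a turn outside -1 to 1 is refused whole. A call with a gripper value outside its range is refused whole. "hand" is the opening, from -1 (shut) to 1 (fully open), set as the call begins (left out, the last holds). The fingers move at their own pace and stop on an object; the grip force is fixed at half the most. Time passes only in rows, so rows that repeat a pose let the fingers close. It gives the time, the measured TCP pose, the force, the opening and the grip force at its end, in the units of the state.
- arm.get_state(): the state, without advancing time (a new reading comes with each control period).
- arm.snapshot(name): name is "scene" or "side" or "wrist"; returns (picture, depth): 400x640x3 uint8, red, green, blue; 400x640 float32, m along the optical axis (not along the pixel's ray), 0 where there is no reading.
- arm.camera_params(name): a dict with "K" (3x3 intrinsics, pixels), "R" (3x3) and "t" (3): a world point X has camera coordinates R X + t; the wrist camera has in their place "mount" (4x4, takes a point from camera to tool coordinates, whose origin is the TCP and whose axes are the flange's). Camera axes: x right, y down, z forward; pixel columns grow to the right and rows downward; lengths in m; the calibration is good to about 2 mm. A picture is of the moment at which its call begins: read the wrist's pose just before it. camera_params takes no time and is no camera call.
- arm.sign_off(): hands the job in; it is judged then, once.
The state is a dict: "time": time; "joints": joint angles; "qvel": joint speeds; "tau": joint torques, N m; "eef_pos": TCP position; "tool_rot": TCP orientation; "wrist_force": force on the tool from outside, world axes, zero at the start; "moment": the same for the moment, N m; "finger_gap": opening from 0.0 (shut) to 1.0 (fully open); "grip_force": force on a finger pad.
Only numpy, scipy, OpenCV 4.12 (cv2) and the standard library are available. Lean on these libraries where they do the work, as an engineer would, in place of code of your own. Each camera call takes 0.05 s, during which the arm holds its last target. There are 200 camera calls.

## Working session

There is one attempt and no reset: what is moved stays moved. The work goes in short steps, Python scripts to look and compute and a tool call to move; the robot and the scene stay as the last step left them, time stands still between calls to the robot, and variables do not carry over. Pictures are saved under pics/ and viewed, at most 14 in all, crops included, and the job is handed in when it is done.

Besides the shell and the picture viewer there is one more tool, called as name(argument=value, ...) on one line, values as JSON. arm_command: Moves the arm, as the interface text tells. Shifts and turns lie within -1 to 1; 1 stands for 1000 mm of shift or 90 degrees of turn. Its arguments: {"type":"object","properties":{"steps":{"type":"string"},"hand":{"type":"number"}},"required":["steps"]}

```bash
ls; mkdir -p pics; python3 - <<'E'
from bench import arm
import numpy as np,cv2
s=arm.get_state();print({k:np.round(v,3).tolist() for k,v in s.items()},arm.grip_depth)
for n in("scene","side","wrist"):
    p,d=arm.snapshot(n);c=arm.camera_params(n);print(n,{k:np.round(v,4).tolist() for k,v in c.items()})
    np.savez(f"{n}0.npz",p=p,d=d,**{k:v for k,v in c.items()},pos=s["eef_pos"],rot=s["tool_rot"])
    cv2.imwrite(f"pics/{n}0.png",p[:,:,::-1])
E
```

```text
pics
{'time': 0.0, 'joints': [63.412, 15.1, -2.804, 72.158, -0.001, 81.101], 'qvel': [-0.019, 0.018, -0.022, 0.016, 0.068, 0.03], 'tau': [-0.001, -63.763, 38.456, 0.014, -0.0, 0.0], 'eef_pos': [0.159, 0.5, 0.231], 'tool_rot': [-179.939, -0.008, 162.311], 'wrist_force': [-0.03, -0.378, -0.203], 'moment': [-0.041, 0.017, 0.02], 'grip_force': 0.0, 'finger_gap': 1.003} 0.0187
scene {'K': [[368.525, 0.0, 320.2171], [0.0, 368.525, 194.9595], [0.0, 0.0, 1.0]], 'R': [[0.7213, 0.6926, 0.0106], [0.543, -0.5559, -0.6294], [-0.43, 0.4597, -0.777]], 't': [-0.4061, -0.2667, 1.3518]}
side {'K': [[517.4667, 0.0, 320.7104], [0.0, 517.4667, 190.8645], [0.0, 0.0, 1.0]], 'R': [[0.9056, -0.4241, -0.0074], [-0.2518, -0.5234, -0.8141], [0.3414, 0.7391, -0.5807]], 't': [-0.4953, 0.1736, 1.3362]}
wrist {'K': [[284.8123, 0.0, 318.5311], [0.0, 284.8123, 202.4532], [0.0, 0.0, 1.0]], 'mount': [[-0.0012, -0.9556, -0.2945, 0.0744], [1.0, -0.0012, 0.0001, -0.0002], [-0.0004, -0.2945, 0.9556, -0.1417], [0.0, 0.0, 0.0, 1.0]]}
```

View pics/scene0.png

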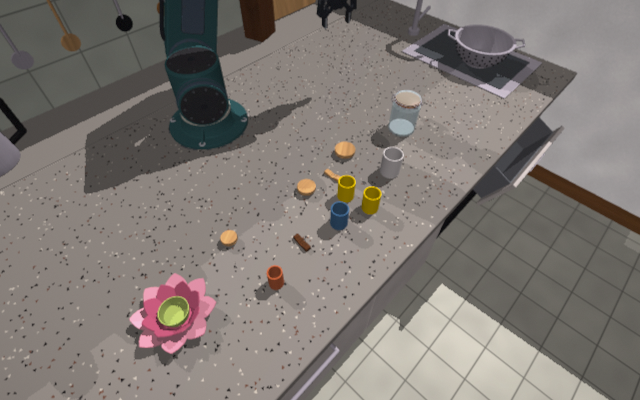

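View pics/side0.png

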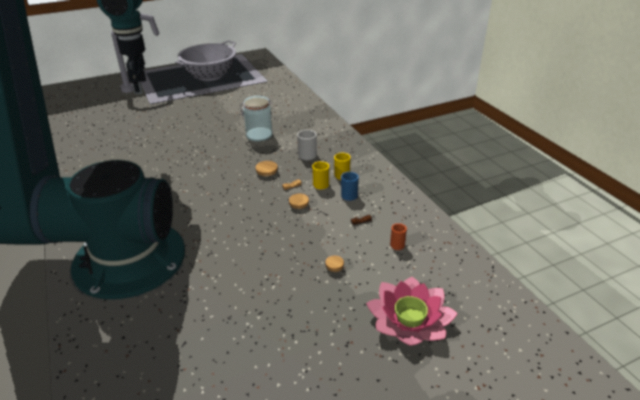

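The scene picture (scene0) shows these candidates:
- **Lids:** wide (344,149), middle (306,187) and narrow (228,238).
- **Large canister:** white pot at (392,162). The glass clasp canister at (404,113) is a bystander.
- **Medium canister:** blue at (339,215). The yellow lookalikes at (346,188) and (371,200) are not meant.
- **Small canister:** terracotta at (275,277).
- **Chopstick rests:** pale (330,174) and dark (302,242).

The side view agrees: large pot (307,145), blue (350,186), red (398,237), lids (267,169), (299,202) and (335,264).

```bash
cat > h.py <<'E'
import numpy as np,cv2
from scipy.spatial.transform import Rotation as Ro
from scipy.optimize import least_squares
def cloud(p,d,K,R,t):
    v,u=np.mgrid[:d.shape[0],:d.shape[1]]
    c=np.stack([(u-K[0,2])/K[0,0]*d,(v-K[1,2])/K[1,1]*d,d],-1)
    return (c-t)@R   # R^T(c-t)
def wristRt(mount,pos,rot):
    T=np.eye(4);T[:3,:3]=Ro.from_euler('xyz',rot,degrees=True).as_matrix();T[:3,3]=pos
    M=np.linalg.inv(T@mount);return M[:3,:3],M[:3,3]
E
python3 - <<'E'
from h import *
seeds={"scene":dict(LL=(344,149),LM=(306,187),LS=(228,238),CL=(392,162),CM=(339,215),CS=(275,277),Y1=(346,188),Y2=(371,200),tray=(173,315),glass=(404,113),pale=(330,174),dark=(302,242)),
"side":dict(LL=(267,169),LM=(299,202),LS=(335,264),CL=(307,145),CM=(350,186),CS=(398,237),Y1=(321,175),Y2=(342,165),tray=(411,312),glass=(258,120),pale=(291,185),dark=(361,219))}
for n in seeds:
    z=np.load(n+"0.npz");W=cloud(z['p'],z['d'],z['K'],z['R'],z['t'])
    ok=(z['d']>0)&(W[...,2]>.006)&(W[...,2]<.3)
    num,lab,st,_=cv2.connectedComponentsWithStats(ok.astype(np.uint8))
    tab=(z['d']>0)&(abs(W[...,2])<.01);print(n,'table z',np.median(W[...,2][tab]),W[...,2][tab].std())
    for k,(u,v) in seeds[n].items():
        l=lab[v,u];P=W[(lab==l)] if l else W[v-3:v+3,u-3:u+3].reshape(-1,3)
        zt=np.percentile(P[:,2],97);T=P[P[:,2]>zt-.006]
        (c,r)=cv2.minEnclosingCircle(T[:,:2].astype(np.float32))
        print(k,l,st[l,4],'ztop',round(zt*1e3),'circ',np.round(np.array(c)*1e3),round(r*1e3),'mean',np.round(P[:,:2].mean(0)*1e3), 'bb',np.round((T[:,:2].min(0)+T[:,:2].max(0))*500),np.round(T[:,:2].ptp(0)*1e3) if hasattr(T,'ptp') else np.round(np.ptp(T[:,:2],0)*1e3))
E
```

```text
scene table z 0.0007188015453103208 0.0021211338449662023
LL 297 285 ztop 27 circ [459. 228.] 36 mean [463. 223.] bb [458. 227.] [69. 68.]
LM 322 251 ztop 26 circ [484.  19.] 30 mean [486.  17.] bb [483.  18.] [57. 58.]
LS 340 220 ztop 27 circ [ 462. -261.] 23 mean [ 465. -261.] bb [ 462. -260.] [45. 44.]
CL 303 559 ztop 82 circ [619. 267.] 34 mean [622. 262.] bb [620. 267.] [62. 66.]
CM 314 944 ztop 72 circ [613.  43.] 77 mean [606.  45.] bb [612.  43.] [103. 138.]
CS 0 210764 ztop 62 circ [ 662. -265.] 6 mean [ 646. -254.] bb [ 663. -265.] [ 9. 11.]
Y1 314 944 ztop 72 circ [613.  43.] 77 mean [606.  45.] bb [612.  43.] [103. 138.]
Y2 327 432 ztop 72 circ [667. 106.] 28 mean [670. 102.] bb [668. 106.] [49. 53.]
tray 352 4329 ztop 49 circ [ 541. -479.] 68 mean [ 542. -483.] bb [ 542. -480.] [133. 133.]
glass 226 1171 ztop 140 circ [520. 466.] 44 mean [532. 446.] bb [519. 467.] [83. 85.]
pale 314 944 ztop 72 circ [613.  43.] 77 mean [606.  45.] bb [612.  43.] [103. 138.]
dark 341 126 ztop 15 circ [ 613. -126.] 30 mean [ 613. -126.] bb [ 612. -125.] [60. 22.]
side table z 0.00053204077
[... 342 characters left out ...]
. 265.] [63. 71.]
CM 236 786 ztop 72 circ [648.  52.] 83 mean [647.  37.] bb [654.  50.] [ 82. 162.]
CS 317 370 ztop 63 circ [ 649. -255.] 22 mean [ 646. -260.] bb [ 649. -255.] [40. 44.]
Y1 250 420 ztop 71 circ [589.  86.] 30 mean [583.  79.] bb [586.  86.] [52. 58.]
Y2 236 786 ztop 72 circ [648.  52.] 83 mean [647.  37.] bb [654.  50.] [ 82. 162.]
tray 364 3962 ztop 50 circ [ 541. -481.] 69 mean [ 543. -481.] bb [ 542. -482.] [133. 132.]
glass 134 1136 ztop 139 circ [519. 466.] 46 mean [511. 442.] bb [520. 467.] [85. 88.]
pale 273 83 ztop 16 circ [503. 116.] 31 mean [502. 117.] bb [503. 117.] [60. 26.]
dark 312 115 ztop 16 circ [ 612. -129.] 31 mean [ 611. -128.] bb [ 612. -128.] [61. 26.]
```

arm_command(steps="-0.05 -0.023 0 -0.03; -0.09 -0.041 0 -0.06; -0.13 -0.06 0 -0.1; -0.17 -0.078 0 -0.13; -0.21 -0.096 0 -0.16; -0.25 -0.115 0.01 -0.197; -0.29 -0.133 0.02 -0.197; -0.33 -0.152 0.03 -0.197; -0.368 -0.169 0.03 -0.197; -0.368 -0.169 0.03 -0.197", hand=1)

```text
time: 0.98
eef_pos: [0.4603, 0.2249, 0.2006]
tool_rot: [-180.0, -0.0, 180.0]
wrist_force: [-0.1, 1.3, 0.4]
finger_gap: 0.999
grip_force: 0.0
```

arm_command(steps="0 0 0 0; 0 0 0 0; 0 0 0 0; 0 0 0 0")

```text
time: 1.32
eef_pos: [0.4581, 0.228, 0.2014]
tool_rot: [180.0, -0.0, -179.9]
wrist_force: [0.9, 0.2, 0.1]
finger_gap: 1.002
grip_force: 0.0
```

```bash
cat >> h.py <<'E'
from bench import arm
def look(name,targets,tag=None):
    """targets: list of (label,x,y,r) guess in m; prints top height and centre from depth"""
    s=arm.get_state();p,d=arm.snapshot(name);c=arm.camera_params(name)
    R,t=wristRt(c["mount"],s["eef_pos"],s["tool_rot"]) if name=="wrist" else (c["R"],c["t"])
    if tag: cv2.imwrite(f"pics/{tag}.png",p[:,:,::-1]); np.savez(f"{tag}.npz",p=p,d=d,K=c["K"],R=R,t=t)
    W=cloud(p,d,c["K"],R,t);out={}
    for lab,x,y,r,zlo,zhi in targets:
        m=(d>0)&(np.hypot(W[...,0]-x,W[...,1]-y)<r+.015)&(W[...,2]>zlo)&(W[...,2]<zhi)
        P=W[m]
        if len(P)<20: print(name,lab,"few",len(P));continue
        zt=np.percentile(P[:,2],90);T=P[(abs(P[:,2]-zt)<.004)]
        h=cv2.convexHull((T[:,:2]*1e3).astype(np.float32));M=cv2.moments(h)
        cen=np.array([M['m10'],M['m01']])/M['m00']
        (a,b),re=cv2.minEnclosingCircle(h)
        uv=c["K"]@(R@np.array([*cen/1e3,zt])+t)
        print(name,lab,"top",round(np.median(T[:,2])*1e3,1),"cen",cen.round(1),"req",round(np.sqrt(M['m00']/np.pi),1),"encl",round(a,1),round(b,1),round(re,1),"px",(uv[:2]/uv[2]).round())
    return s
E
python3 - <<'E'
from h import *
s=look("wrist",[("LL",.459,.227,.035,.015,.04),("CL",.619,.266,.032,.06,.1)],"w1");print(s["eef_pos"],s["tool_rot"])
look("scene",[("CM",.640,-.015,.026,.06,.08),("CS",.649,-.256,.02,.05,.07)])
look("side",[("CM",.640,-.015,.026,.06,.08),("CS",.649,-.256,.02,.05,.07)])
E
```

```text
wrist LL top 22.1 cen [460.6 227. ] req 34.5 encl 460.8 227.0 35.0 px [318. 185.]
wrist CL top 78.7 cen [615.4 267.8] req 28.7 encl 619.8 267.3 31.9 px [354. 330.]
[0.45805572 0.2279625  0.20140453] [ 1.79993020e+02 -9.45592098e-03 -1.79904581e+02]
scene CM top 70.6 cen [638.1  -1. ] req 25.3 encl 637.3 -1.3 26.5 px [340. 208.]
scene CS top 60.6 cen [ 649.4 -254.1] req 19.1 encl 649.1 -254.1 20.4 px [274. 271.]
side CM top 70.5 cen [637.8  -3.3] req 25.7 encl 635.5 -0.4 29.4 px [349. 176.]
side CS top 60.1 cen [ 648.8 -255.4] req 19.6 encl 649.4 -256.2 21.2 px [398. 227.]
```

View pics/w1.png

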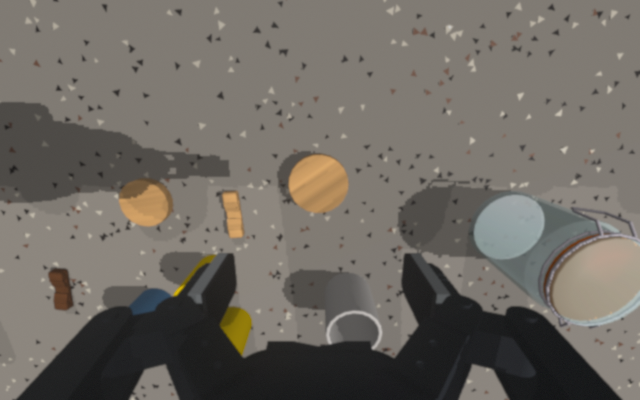

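The picture shows the wide lid, the widest of the three discs, at (318,185), with the medium lid at (145,203), the pale rest at (233,214) and the white pot's rim at (354,330). Lid_large is confirmed, so I'm descending on it.

arm_command(steps="-0.0025 -0.001 0.03 0; -0.0025 -0.001 0.07 0; -0.0025 -0.001 0.11 0; -0.0025 -0.001 0.14 0; -0.0025 -0.001 0.16 0; -0.0025 -0.001 0.175 0; -0.0025 -0.001 0.188 0; -0.0025 -0.001 0.198 0; -0.0025 -0.001 0.204 0; -0.0025 -0.001 0.204 0")

```text
time: 2.3
eef_pos: [0.4605, 0.2266, -0.0035]
tool_rot: [-180.0, -0.1, -179.9]
wrist_force: [0.0, -0.3, -0.2]
finger_gap: 0.998
grip_force: 0.0
```

arm_command(steps="0 0 0 0; 0 0 0 0; 0 0 0 0")

```text
time: 2.55
eef_pos: [0.4617, 0.2266, -0.002]
tool_rot: [180.0, 0.1, -180.0]
wrist_force: [-0.6, 0.5, -0.4]
finger_gap: 1.0
grip_force: 0.0
```

arm_command(steps="0 0 0 0; 0 0 0 0; 0 0 0 0; 0 0 0 0; 0 0 0 0; 0 0 0 0; 0 0 0 0; 0 0 0 0", hand=-1)

```text
time: 3.22
eef_pos: [0.4616, 0.2264, -0.0018]
tool_rot: [180.0, 0.1, -180.0]
wrist_force: [-4.3, -0.9, 13.4]
finger_gap: 0.798
grip_force: 63.7
```

arm_command(steps="0 0 -0.005 0; 0 0 -0.015 0; 0 0 -0.03 0; 0 0 -0.05 0; 0 0 -0.075 0; 0 0 -0.1 0; 0 0 -0.125 0; 0 0 -0.14 0; 0 0 -0.15 0; 0 0 -0.15 0")

```text
time: 4.05
eef_pos: [0.4622, 0.2266, 0.1495]
tool_rot: [179.9, 0.2, -180.0]
wrist_force: [-0.1, 0.1, 0.2]
finger_gap: 0.797
grip_force: 67.3
```

```bash
cat >> h.py <<'E'
def pose(n=4):
    P=[arm.get_state() for _ in range(1)];return P[0]["eef_pos"],P[0]["tool_rot"]
E
python3 - <<'E'
from h import *
s=look("wrist",[("LL",.461,.227,.035,.12,.2)],"w2");print(s["eef_pos"],s["tool_rot"],s["finger_gap"],s["wrist_force"])
x,y=s["eef_pos"][:2]
for n in("scene","side"): look(n,[("LL",x,y,.035,.1,.19),("CL",.619,.266,.032,.07,.1)],"held_"+n)
# CL from w1: rim edge fit
z=np.load("w1.npz");W=cloud(z['p'],z['d'],z['K'],z['R'],z['t'])
m=(z['d']>0)&(np.hypot(W[...,0]-.619,W[...,1]-.267)<.045)&(W[...,2]>.07)&(W[...,2]<.09)
T=W[m][:,:2]*1e3;h=cv2.convexHull(T.astype(np.float32))[:,0]
print(len(T),T.min(0),T.max(0));print(h.round(0).tolist())
E
```

```text
wrist LL top 183.0 cen [462.1 226.3] req 24.7 encl 456.4 226.1 47.8 px [319. 291.]
[0.46219359 0.22659011 0.14952419] [ 179.94318591    0.18697626 -179.96237737] 0.7974355037134243 [-0.11825742  0.12264256  0.16504497]
scene LL top 181.1 cen [461.  224.6] req 25.8 encl 463.3 225.4 46.8 px [348. 111.]
scene CL top 80.1 cen [619.6 266.9] req 31.3 encl 617.2 267.0 34.2 px [393. 153.]
side LL top 181.0 cen [458.5 221.1] req 20.5 encl 458.5 224.3 47.3 px [262. 122.]
side CL top 80.0 cen [619.1 265.6] req 32.2 encl 615.4 268.2 37.0 px [306. 134.]
659 [587.87740192 236.07270821] [640.33206163 298.53305083]
[[640.0, 289.0], [639.0, 292.0], [639.0, 293.0], [636.0, 295.0], [632.0, 297.0], [628.0, 298.0], [622.0, 299.0], [616.0, 298.0], [614.0, 298.0], [609.0, 297.0], [601.0, 293.0], [599.0, 291.0], [593.0, 284.0], [590.0, 278.0], [589.0, 275.0], [589.0, 273.0], [588.0, 267.0], [590.0, 256.0], [590.0, 255.0], [594.0, 248.0], [595.0, 247.0], [599.0, 243.0], [605.0, 239.0], [610.0, 237.0], [614.0, 236.0], [615.0, 236.0], [615.0, 236.0], [617.0, 236.0], [618.0, 236.0], [623.0, 236.0], [626.0, 236.0], [631.0, 237.0], [633.0, 238.0], [639.0, 247.0]]
```

```bash
python3 - <<'E'
from h import *
for n in("w2","held_scene","held_side"):
    z=np.load(n+".npz");W=cloud(z['p'],z['d'],z['K'],z['R'],z['t']);hsv=cv2.cvtColor(z['p'],cv2.COLOR_RGB2HSV)
    m=(z['d']>0)&(np.hypot(W[...,0]-.462,W[...,1]-.2266)<.045)&(W[...,2]>.13)&(W[...,2]<.2)&(hsv[...,1]>70)&(hsv[...,0]<25)
    P=W[m]*1e3;zt=np.percentile(P[:,2],70);T=P[abs(P[:,2]-zt)<4]
    A=np.c_[T[:,:2]-T[:,:2].mean(0),np.ones(len(T))];k=np.linalg.lstsq(A,T[:,2],rcond=None)[0]
    print(n,len(T),"top",zt.round(1),"tilt deg",np.degrees(k[:2]).round(1),T.min(0).round(1),T.max(0).round(1),T.mean(0).round(1))
z=np.load("w2.npz");cv2.imwrite("pics/w2c.png",cv2.resize(z['p'][180:400,180:460,::-1],None,fx=2.5,fy=2.5))
E
```

```text
w2 15122 top 173.6 tilt deg [0.3 0.2] [426.1 191.8 169.6] [496.  260.4 177. ] [458.6 226.1 173.3]
held_scene 183 top 174.2 tilt deg [-0.3 -0. ] [426.2 189.2 170.2] [494.2 258.9 177.7] [468.4 228.5 173.6]
held_side 131 top 172.7 tilt deg [ 0.2 -0.1] [424.1 184.4 168.8] [491.7 266.3 176.6] [451.  223.6 172.1]
```

View pics/w2c.png

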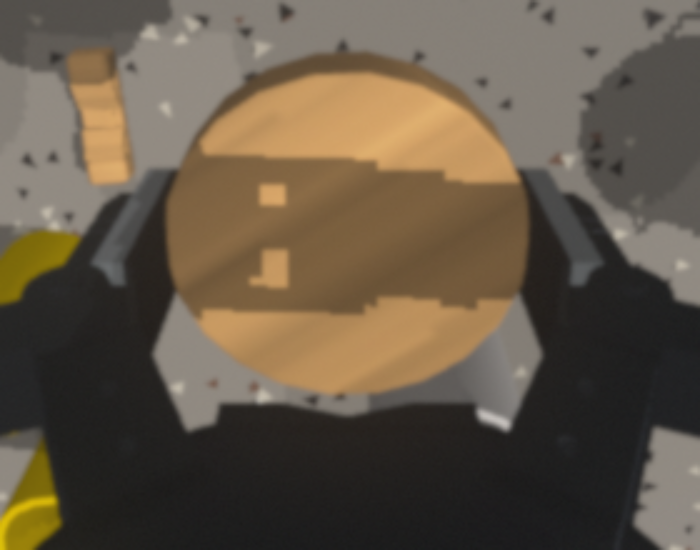

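The crop shows the lid held level between the pads, its disc centred near (347,225) in the crop. It sits about 1 mm off the TCP in x. Carrying it over the large pot.

arm_command(steps="-0.01 0.003 0 0; -0.03 0.008 0 0; -0.05 0.013 0 0; -0.075 0.02 0 0; -0.1 0.026 0 0; -0.125 0.032 0 0; -0.145 0.038 0 0; -0.155 0.04 0 0; -0.1588 0.041 0 0; -0.1588 0.041 0 0")

```text
time: 5.03
eef_pos: [0.6206, 0.2675, 0.1459]
tool_rot: [-180.0, -0.1, -180.0]
wrist_force: [-0.4, 0.6, -0.6]
finger_gap: 0.797
grip_force: 67.3
```

arm_command(steps="0 0 0.01 0; 0 0 0.025 0; 0 0 0.04 0; 0 0 0.05 0; 0 0 0.055 0; 0 0 0.055 0; 0 0 0.055 0; 0 0 0.055 0")

```text
time: 5.7
eef_pos: [0.6203, 0.2676, 0.0931]
tool_rot: [180.0, 0.1, -180.0]
wrist_force: [-0.4, -0.2, -0.5]
finger_gap: 0.798
grip_force: 67.3
```

```bash
cat >> h.py <<'E'
def disc(name,x,y,zlo,zhi,r,tag=None,smin=70,hmax=25):
    """fit fixed-radius circle to outer border of bamboo disc top"""
    s=arm.get_state();p,d=arm.snapshot(name);c=arm.camera_params(name)
    R,t=wristRt(c["mount"],s["eef_pos"],s["tool_rot"]) if name=="wrist" else (c["R"],c["t"])
    if tag: cv2.imwrite(f"pics/{tag}.png",p[:,:,::-1]); np.savez(f"{tag}.npz",p=p,d=d,K=c["K"],R=R,t=t)
    W=cloud(p,d,c["K"],R,t);hsv=cv2.cvtColor(p,cv2.COLOR_RGB2HSV)
    m=(d>0)&(np.hypot(W[...,0]-x,W[...,1]-y)<r+.012)&(W[...,2]>zlo)&(W[...,2]<zhi)&(hsv[...,1]>smin)&(hsv[...,0]<hmax)
    P=W[m]*1e3;zt=np.percentile(P[:,2],70);T=P[abs(P[:,2]-zt)<4]
    A=np.c_[T[:,:2]-T[:,:2].mean(0),np.ones(len(T))];k=np.linalg.lstsq(A,T[:,2],rcond=None)[0]
    h=cv2.convexHull(T[:,:2].astype(np.float32))[:,0]
    q=least_squares(lambda q:np.hypot(h[:,0]-q[0],h[:,1]-q[1])-r*1e3,T[:,:2].mean(0),loss="soft_l1").x
    print(name,len(T),"top",np.median(T[:,2]).round(1),"tilt",np.degrees(k[:2]).round(1),"fit",q.round(1),"min",T.min(0).round(1),"max",T.max(0).round(1),"tcp",(s["eef_pos"]*1e3).round(1))
E
python3 - <<'E'
from h import *
disc("wrist",.6195,.267,.1,.14,.035,"w3");disc("scene",.6195,.267,.1,.14,.035,"s3");disc("side",.6195,.267,.1,.14,.035,"d3")
a=np.load("s3.npz")['p'][110:190,350:440,::-1];b=np.load("d3.npz")['p'][95:185,250:350,::-1]
cv2.imwrite("pics/c3.png",np.hstack([cv2.resize(a,(400,360)),cv2.resize(b,(400,360))]))
for n in("scene","side"): look(n,[("CL",.6195,.267,.032,.07,.085)])
E
```

```text
wrist 15121 top 116.9 tilt [0.2 0.2] fit [619.5 267.2] min [584.6 232.7 113.2] max [654.5 301.4 120. ] tcp [620.3 267.6  93.1]
scene 161 top 118.7 tilt [-0.3  0.3] fit [618.2 265. ] min [599.  230.9 115.5] max [652.5 300.8 122.7] tcp [620.4 267.6  93.1]
side 119 top 118.4 tilt [-0.2  0.2] fit [618.3 266.2] min [585.5 230.5 114.8] max [648.7 307.8 122. ] tcp [620.4 267.6  93. ]
scene CL top 80.3 cen [627. 259.] req 23.6 encl 620.8 266.1 31.9 px [394. 156.]
side CL top 80.1 cen [615.2 256.6] req 26.4 encl 618.1 261.3 31.6 px [306. 135.]
```

View pics/c3.png

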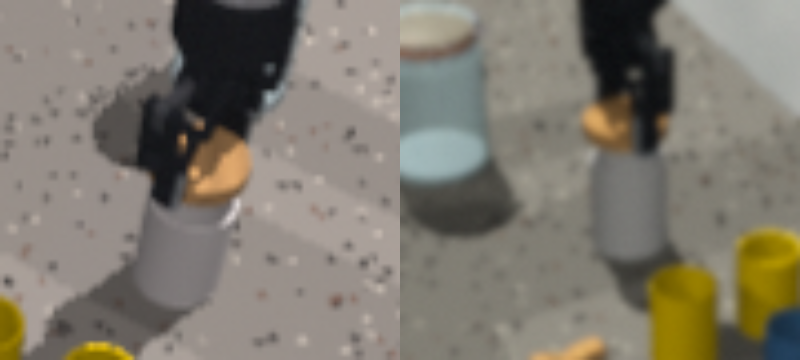

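The crops show the lid level just above the white pot and in line with it in both views. Lowering slowly.

arm_command(steps="0 0 0.005 0; 0 0 0.009 0; 0 0 0.012 0; 0 0 0.014 0; 0 0 0.016 0; 0 0 0.018 0; 0 0 0.019 0; 0 0 0.02 0; 0 0 0.021 0; 0 0 0.021 0")

```text
time: 6.78
eef_pos: [0.62, 0.2674, 0.0711]
tool_rot: [-180.0, -0.0, -180.0]
wrist_force: [0.5, 0.0, 0.9]
finger_gap: 0.796
grip_force: 67.3
```

arm_command(steps="0 0 0.001 0; 0 0 0.001 0; 0 0 0.001 0")

```text
time: 7.03
eef_pos: [0.6201, 0.2674, 0.0703]
tool_rot: [-180.0, -0.0, -180.0]
wrist_force: [-0.3, -0.8, 0.6]
finger_gap: 0.793
grip_force: 67.3
```

arm_command(steps="0 0 0.0007 0; 0 0 0.001 0; 0 0 0.001 0; 0 0 0.001 0")

```text
time: 7.37
eef_pos: [0.6201, 0.2675, 0.0694]
tool_rot: [180.0, 0.0, -180.0]
wrist_force: [-0.2, -0.2, 0.7]
finger_gap: 0.795
grip_force: 67.7
```

arm_command(steps="0 0 0 0; 0 0 0 0; 0 0 0 0; 0 0 0 0; 0 0 0 0; 0 0 0 0", hand=1)

```text
time: 7.87
eef_pos: [0.6201, 0.2674, 0.0693]
tool_rot: [180.0, -0.0, -180.0]
wrist_force: [0.3, 0.4, 0.5]
finger_gap: 1.003
grip_force: 0.0
```

arm_command(steps="0 0 -0.01 0; 0 0 -0.03 0; 0 0 -0.06 0; 0 0 -0.09 0; 0 0 -0.11 0; 0 0 -0.13 0; 0 0 -0.13 0; 0 0 -0.13 0")

```text
time: 8.53
eef_pos: [0.6206, 0.2676, 0.2009]
tool_rot: [180.0, 0.1, -180.0]
wrist_force: [0.6, 0.2, 0.3]
finger_gap: 0.996
grip_force: 0.0
```

```bash
python3 - <<'E'
from h import *
disc("wrist",.6195,.267,.08,.12,.035,"w4");disc("scene",.6195,.267,.08,.12,.035);disc("side",.6195,.267,.08,.12,.035)
E
```

```text
wrist 4340 top 93.1 tilt [0.1 0. ] fit [619.2 267. ] min [584.4 232.9  89.5] max [654.  301.6  95.6] tcp [620.6 267.6 200.9]
scene 281 top 94.9 tilt [0.4 0.6] fit [618.  266.3] min [582.5 231.9  91.6] max [653.2 299.5  98.4] tcp [620.1 267.4 199.6]
side 186 top 94.4 tilt [-0.1 -0.2] fit [617.1 264.1] min [582.6 226.6  91.1] max [651.3 303.4  98.8] tcp [619.8 267.3 198.9]
```

Large lid is seated: flat, with its top at 94 mm. Next is the blue canister.

arm_command(steps="-0.001 -0.02 0 0; -0.004 -0.055 0 0; -0.006 -0.095 0 0; -0.009 -0.135 0 0; -0.011 -0.175 0 0; -0.014 -0.215 0 0; -0.016 -0.245 0 0; -0.017 -0.265 0 0; -0.0175 -0.27 0 0; -0.0175 -0.27 0 0")

```text
time: 9.52
eef_pos: [0.6375, -0.0038, 0.1985]
tool_rot: [180.0, -0.1, 179.9]
wrist_force: [-0.6, 0.1, 0.3]
finger_gap: 0.998
grip_force: 0.0
```

arm_command(steps="0 0 0 0; 0 0 0 0")

```text
time: 9.68
eef_pos: [0.6376, -0.0013, 0.199]
tool_rot: [180.0, -0.0, -179.9]
wrist_force: [-0.2, 1.3, -0.3]
finger_gap: 0.997
grip_force: 0.0
```

```bash
cat >> h.py <<'E'
def rim(name,x,y,zlo,zhi,r,hue,tag=None):
    s=arm.get_state();p,d=arm.snapshot(name);c=arm.camera_params(name)
    R,t=wristRt(c["mount"],s["eef_pos"],s["tool_rot"]) if name=="wrist" else (c["R"],c["t"])
    if tag: cv2.imwrite(f"pics/{tag}.png",p[:,:,::-1]); np.savez(f"{tag}.npz",p=p,d=d,K=c["K"],R=R,t=t)
    W=cloud(p,d,c["K"],R,t);hsv=cv2.cvtColor(p,cv2.COLOR_RGB2HSV).astype(int)
    dh=abs((hsv[...,0]-hue+90)%180-90)
    m=(d>0)&(np.hypot(W[...,0]-x,W[...,1]-y)<r+.012)&(W[...,2]>zlo)&(W[...,2]<zhi)&(hsv[...,1]>70)&(dh<15)
    T=W[m]*1e3;zt=np.percentile(T[:,2],80);T=T[T[:,2]>zt-4]
    h=cv2.convexHull(T[:,:2].astype(np.float32))[:,0]
    q=least_squares(lambda q:np.hypot(h[:,0]-q[0],h[:,1]-q[1])-r*1e3,T[:,:2].mean(0),loss="soft_l1").x
    print(name,len(T),"top",np.median(T[:,2]).round(1),"fit",q.round(1),"min",T.min(0).round(1),"max",T.max(0).round(1),"tcp",(s["eef_pos"]*1e3).round(1))
E
python3 - <<'E'
from h import *
rim("wrist",.6377,-.002,.055,.085,.026,108,"w5");rim("scene",.6377,-.002,.055,.085,.026,108);rim("side",.6377,-.002,.055,.085,.026,108)
E
```

```text
wrist 597 top 68.9 fit [639.   -1.4] min [613.7 -26.1  65.3] max [663.6  23.7  71.5] tcp [637.6  -1.3 199. ]
scene 77 top 70.3 fit [638.8  -1.4] min [613.6 -27.   66.5] max [664.8  22.8  74.7] tcp [637.6  -1.2 199.1]
side 71 top 67.9 fit [638.5  -4.7] min [609.9 -29.2  64.3] max [663.6  20.7  74. ] tcp [637.6  -1.3 199.2]
```

View pics/w5.png

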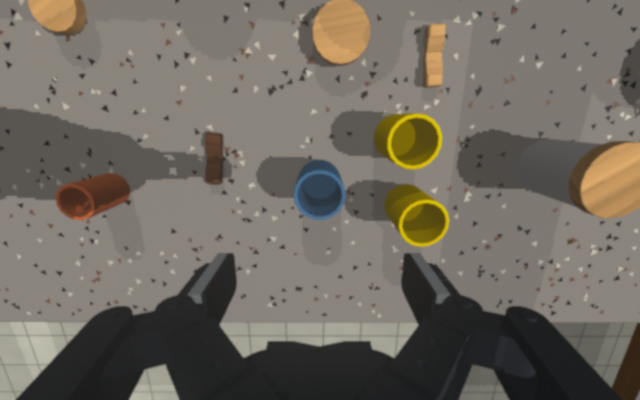

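The picture shows the blue pot at (319,190), upright and clear. The yellow lookalikes are at (413,141) and (418,217), outside the reach of the fingers.

arm_command(steps="-0.0014 0 0.03 0; -0.0014 0 0.07 0; -0.0014 0 0.105 0; -0.0014 0 0.135 0; -0.0014 0 0.155 0; -0.0014 0 0.168 0; -0.0014 0 0.174 0; -0.0014 0 0.174 0")

```text
time: 10.5
eef_pos: [0.6385, -0.002, 0.0242]
tool_rot: [180.0, -0.1, -179.9]
wrist_force: [0.6, 0.4, 0.5]
finger_gap: 0.999
grip_force: 0.0
```

arm_command(steps="0 0 0 0; 0 0 0 0; 0 0 0 0; 0 0 0 0; 0 0 0 0; 0 0 0 0; 0 0 0 0; 0 0 0 0; 0 0 0 0; 0 0 0 0", hand=-1)

```text
time: 11.33
eef_pos: [0.6399, -0.0025, 0.0268]
tool_rot: [-180.0, 0.1, -180.0]
wrist_force: [-1.6, 1.7, 7.9]
finger_gap: 0.604
grip_force: 62.4
```

arm_command(steps="0 0 -0.004 0; 0 0 -0.012 0; 0 0 -0.025 0; 0 0 -0.045 0; 0 0 -0.065 0; 0 0 -0.085 0; 0 0 -0.105 0; 0 0 -0.12 0; 0 0 -0.13 0; 0 0 -0.13 0")

```text
time: 12.17
eef_pos: [0.64, -0.0027, 0.1578]
tool_rot: [-180.0, 0.2, -180.0]
wrist_force: [-0.0, 0.2, -2.7]
finger_gap: 0.603
grip_force: 62.9
```

```bash
python3 - <<'E'
from h import *
rim("wrist",.639,-.0014,.18,.22,.026,108,"w6");rim("scene",.639,-.0014,.18,.22,.026,108)
print(arm.get_state()["finger_gap"],arm.get_state()["eef_pos"])
E
```

```text
wrist 3562 top 199.5 fit [638.9  -3.2] min [613.3 -29.5 195.6] max [662.9  23.2 201.5] tcp [640.   -2.7 157.8]
scene 67 top 199.4 fit [637.8  -3.7] min [630.6 -36.5 195.8] max [663.3  24.6 216.5] tcp [639.5  -2.6 156.1]
0.6048804948233523 [ 0.63906136 -0.00256288  0.15506996]
```

arm_command(steps="0.001 0.008 -0.003 0; 0.002 0.023 -0.008 0; 0.003 0.043 -0.01 0; 0.005 0.068 -0.01 0; 0.007 0.093 -0.01 0; 0.009 0.118 -0.01 0; 0.01 0.143 -0.01 0; 0.012 0.168 -0.01 0; 0.014 0.193 -0.01 0; 0.015 0.213 -0.01 0")

```text
time: 13.1
eef_pos: [0.6228, 0.2135, 0.165]
tool_rot: [180.0, -0.1, -179.9]
wrist_force: [-0.9, -0.2, -1.4]
finger_gap: 0.604
grip_force: 62.9
```

arm_command(steps="0.001 0.018 0 0; 0.002 0.034 0 0; 0.003 0.047 0 0; 0.004 0.054 0 0; 0.004 0.057 0 0; 0.004 0.057 0 0; 0.004 0.057 0 0; 0.004 0.057 0 0")

```text
time: 13.77
eef_pos: [0.6201, 0.2666, 0.1653]
tool_rot: [-180.0, 0.0, 180.0]
wrist_force: [1.1, -0.6, -2.7]
finger_gap: 0.603
grip_force: 63.0
```

```bash
python3 - <<'E'
from h import *
rim("wrist",.6195,.267,.18,.23,.026,108,"w7");rim("scene",.6195,.267,.18,.23,.026,108)
for n in("scene","side"): disc(n,.6195,.267,.08,.11,.035)
E
```

```text
wrist 3611 top 207.0 fit [619.3 266.3] min [593.5 239.9 203. ] max [642.7 292.5 209.5] tcp [620.1 266.6 165.3]
scene 52 top 207.3 fit [618.  265.4] min [595.8 236.7 203.6] max [643.9 292.8 225.5] tcp [620.2 266.6 165.3]
scene 268 top 94.9 tilt [-0.4  0.6] fit [617.9 266.8] min [583.9 231.9  91.5] max [652.5 297.2  99.1] tcp [620.1 266.7 165.4]
side 185 top 94.6 tilt [-0.2 -0.3] fit [618.9 264.4] min [584.8 225.4  91.1] max [653.4 303.6  98.9] tcp [620.1 266.8 165.4]
```

arm_command(steps="0 0.0008 0.01 0; 0 0.0008 0.022 0; 0 0.0008 0.031 0; 0 0.0008 0.036 0; 0 0.0008 0.039 0; 0 0.0008 0.041 0; 0 0.0008 0.042 0; 0 0.0008 0.042 0; 0 0.0008 0.042 0")

```text
time: 14.72
eef_pos: [0.6202, 0.2683, 0.1236]
tool_rot: [180.0, 0.0, -180.0]
wrist_force: [0.0, 0.4, -1.5]
finger_gap: 0.606
grip_force: 62.9
```

arm_command(steps="0 0 0.0005 0; 0 0 0.001 0; 0 0 0.001 0; 0 0 0.001 0")

```text
time: 15.05
eef_pos: [0.62, 0.2682, 0.1223]
tool_rot: [180.0, 0.0, -180.0]
wrist_force: [-0.3, -0.0, -1.4]
finger_gap: 0.608
grip_force: 62.9
```

arm_command(steps="0 -0.0006 0.0005 0; 0 -0.0006 0.001 0; 0 -0.0006 0.001 0; 0 -0.0006 0.001 0")

```text
time: 15.38
eef_pos: [0.62, 0.2676, 0.1212]
tool_rot: [-180.0, -0.0, -180.0]
wrist_force: [-1.1, -0.3, -2.4]
finger_gap: 0.6
grip_force: 62.9
```

arm_command(steps="0 0 0.0005 0; 0 0 0.001 0; 0 0 0.001 0; 0 0 0.001 0")

```text
time: 15.72
eef_pos: [0.6201, 0.2676, 0.1209]
tool_rot: [180.0, 0.0, -180.0]
wrist_force: [-2.3, 0.4, 5.6]
finger_gap: 0.606
grip_force: 63.5
```

Contact: the wrist force rose by about 7 N. Releasing and retreating.

arm_command(steps="0 0 0 0; 0 0 0 0; 0 0 0 0; 0 0 0 0; 0 0 0 0; 0 0 0 0; 0 0 0 0", hand=1)

```text
time: 16.3
eef_pos: [0.6199, 0.2676, 0.1202]
tool_rot: [-180.0, -0.0, -180.0]
wrist_force: [0.2, 0.0, 0.1]
finger_gap: 1.0
grip_force: 0.0
```

arm_command(steps="0 0 -0.01 0; 0 0 -0.03 0; 0 0 -0.06 0; 0 0 -0.09 0; 0 0 -0.12 0; 0 0 -0.14 0; 0 0 -0.15 0; 0 0 -0.15 0; 0 0 -0.15 0")

```text
time: 17.05
eef_pos: [0.6201, 0.2677, 0.2707]
tool_rot: [180.0, 0.1, -180.0]
wrist_force: [-0.8, 0.7, -0.5]
finger_gap: 1.001
grip_force: 0.0
```

```bash
python3 - <<'E'
from h import *
for n in("wrist","scene","side"):
    rim(n,.6195,.267,.15,.19,.026,108,"t8"+n)
    try: disc(n,.6195,.267,.08,.11,.035)
    except Exception as e: print(e)
E
```

```text
wrist 692 top 162.8 fit [619.4 267.1] min [593.9 242.1 159.4] max [644.3 292.4 165. ] tcp [620.1 267.7 270.7]
wrist 766 top 93.1 tilt [0.2 0. ] fit [619.7 267. ] min [584.9 233.2  89.6] max [629.5 301.2  97.2] tcp [619.8 267.6 269.8]
scene 75 top 163.0 fit [618.7 266.6] min [594.1 240.6 159.3] max [644.  292.2 166.7] tcp [619.7 267.5 269.4]
scene 101 top 94.8 tilt [-0.7  1.1] fit [617.8 265.8] min [583.  230.1  91.2] max [653.1 292.6  98.3] tcp [619.6 267.5 269.2]
side 48 top 162.3 fit [618.4 263.3] min [593.6 236.5 158.7] max [641.8 292.  166.6] tcp [619.6 267.5 269.3]
side 73 top 93.9 tilt [0.5 1. ] fit [617.2 263.1] min [582.  227.5  91. ] max [652.4 293.7  98. ] tcp [619.7 267.5 269.4]
```

Medium canister is centred on the lid to within 0.5 mm. Next is the medium lid.

arm_command(steps="0.01 -0.018 0 0; 0.027 -0.05 0 0; 0.045 -0.083 0 0; 0.063 -0.116 0.005 0; 0.081 -0.149 0.02 0; 0.1 -0.182 0.04 0; 0.118 -0.215 0.06 0; 0.13 -0.238 0.07 0; 0.136 -0.2485 0.07 0; 0.136 -0.2485 0.07 0")

```text
time: 18.18
eef_pos: [0.4827, 0.0174, 0.2001]
tool_rot: [-180.0, -0.1, 179.9]
wrist_force: [1.2, 0.2, 1.0]
finger_gap: 0.998
grip_force: 0.0
```

arm_command(steps="0 0 0 0; 0 0 0 0")

```text
time: 18.35
eef_pos: [0.4849, 0.0196, 0.2008]
tool_rot: [180.0, 0.1, -179.9]
wrist_force: [0.5, 1.2, -0.5]
finger_gap: 1.005
grip_force: 0.0
```

```bash
python3 - <<'E'
from h import *
disc("wrist",.4835,.019,.012,.04,.029,"w9")
E
```

```text
wrist 1902 top 22.1 tilt [-0.1  0. ] fit [484.3  20.2] min [455.9  -8.1  18.7] max [512.8  48.8  24.6] tcp [484.9  19.6 200.8]
```

View pics/w9.png

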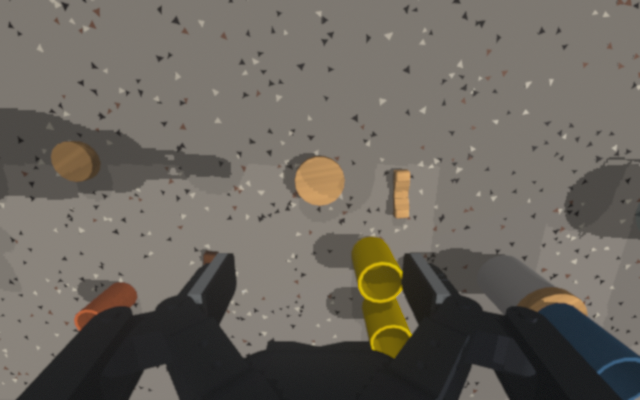

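The picture shows the medium lid at (319,181), clear of the pale rest at (402,195) and of the yellow pots at (377,270) and (388,330).

arm_command(steps="-0.0004 0.001 0.03 0; -0.0004 0.001 0.07 0; -0.0004 0.001 0.105 0; -0.0004 0.001 0.135 0; -0.0004 0.001 0.16 0; -0.0004 0.001 0.178 0; -0.0004 0.001 0.191 0; -0.0004 0.001 0.199 0; -0.0004 0.001 0.199 0; -0.0004 0.001 0.199 0")

```text
time: 19.23
eef_pos: [0.485, 0.0205, 0.0015]
tool_rot: [180.0, 0.0, -179.9]
wrist_force: [-0.4, -0.4, 0.6]
finger_gap: 0.997
grip_force: 0.0
```

arm_command(steps="0 0 0 0; 0 0 0 0; 0 0 0 0; 0 0 0 0; 0 0 0 0; 0 0 0 0; 0 0 0 0; 0 0 0 0; 0 0 0 0; 0 0 0 0", hand=-1)

```text
time: 20.07
eef_pos: [0.4852, 0.02, 0.0025]
tool_rot: [-180.0, 0.1, -180.0]
wrist_force: [-3.2, 0.9, 13.1]
finger_gap: 0.658
grip_force: 60.7
```

arm_command(steps="0 0 -0.005 0; 0 0 -0.015 0; 0 0 -0.03 0; 0 0 -0.055 0; 0 0 -0.085 0; 0 0 -0.115 0; 0 0 -0.145 0; 0 0 -0.175 0; 0 0 -0.205 0; 0 0 -0.22 0")

```text
time: 20.9
eef_pos: [0.4852, 0.0199, 0.2253]
tool_rot: [-180.0, 0.2, -180.0]
wrist_force: [0.2, 0.1, -0.1]
finger_gap: 0.649
grip_force: 63.6
```

```bash
python3 - <<'E'
from h import *
disc("wrist",.485,.0205,.2,.27,.029,"w10");print(arm.get_state()["finger_gap"])
disc("wrist",.485,.0205,.2,.27,.029)
E
```

```text
wrist 9862 top 244.8 tilt [0.4 0.1] fit [484.2  19.8] min [455.2  -8.7 241.1] max [513.1  53.9 249. ] tcp [485.2  19.9 225.3]
0.6534585754591293
wrist 9850 top 246.0 tilt [0.6 0.1] fit [485.   19.4] min [455.9  -8.8 242.3] max [513.8  47.6 250.2] tcp [485.8  19.9 226.6]
```

arm_command(steps="-0.004 0.007 0 0; -0.013 0.023 0 0; -0.025 0.046 0 0; -0.037 0.068 0 0; -0.05 0.092 0 0; -0.062 0.114 0 0; -0.074 0.136 0 0; -0.086 0.158 0 0; -0.098 0.18 0 0; -0.109 0.2 0 0")

```text
time: 21.83
eef_pos: [0.5934, 0.222, 0.2196]
tool_rot: [-180.0, -0.1, -179.9]
wrist_force: [0.7, 0.3, 0.5]
finger_gap: 0.659
grip_force: 63.6
```

arm_command(steps="-0.01 0.019 0 0; -0.019 0.034 0 0; -0.024 0.044 0.005 0; -0.026 0.0476 0.015 0; -0.026 0.0476 0.025 0; -0.026 0.0476 0.035 0; -0.026 0.0476 0.04 0; -0.026 0.0476 0.04 0; -0.026 0.0476 0.04 0")

```text
time: 22.58
eef_pos: [0.619, 0.2673, 0.1809]
tool_rot: [-180.0, -0.0, -180.0]
wrist_force: [-0.3, -0.5, 0.2]
finger_gap: 0.655
grip_force: 63.6
```

```bash
python3 - <<'E'
from h import *
disc("wrist",.6195,.267,.18,.23,.029,"w11");disc("wrist",.6195,.267,.18,.23,.029)
for n in("scene","side"):
    disc(n,.6195,.267,.18,.23,.029,"h11"+n);rim(n,.6195,.267,.15,.175,.026,108)
E
```

```text
wrist 9797 top 200.4 tilt [0.2 0.1] fit [618.  266.8] min [589.1 238.6 196.7] max [646.9 295.  204. ] tcp [619.  267.3 180.9]
wrist 9796 top 200.9 tilt [0.2 0.1] fit [618.4 266.9] min [589.4 238.8 197.2] max [647.8 295.1 204.2] tcp [619.3 267.4 181.5]
scene 126 top 202.8 tilt [-1.  -0.3] fit [617.6 265.2] min [594.5 238.6 199.6] max [646.4 295.3 205.5] tcp [619.4 267.5 181.7]
scene 37 top 164.0 fit [617.7 266.1] min [598.8 239.7 160.4] max [642.8 280.5 166.6] tcp [619.5 267.6 181.9]
side 79 top 202.8 tilt [-0.5  0.2] fit [618.1 266.7] min [589.5 234.9 199.5] max [646.3 299.5 206.2] tcp [619.5 267.6 181.8]
side 51 top 160.9 fit [619.1 264.7] min [594.2 239.9 157.6] max [642.8 285.6 167.1] tcp [619.5 267.7 181.8]
```

arm_command(steps="-0.0008 0 0.004 0; -0.0008 0 0.008 0; -0.0008 0 0.011 0; -0.0008 0 0.013 0; -0.0008 0 0.015 0; -0.0008 0 0.017 0; -0.0008 0 0.019 0; -0.0008 0 0.021 0; -0.0008 0 0.022 0; -0.0008 0 0.022 0")

```text
time: 23.72
eef_pos: [0.62, 0.2677, 0.159]
tool_rot: [-180.0, -0.0, -180.0]
wrist_force: [-1.2, -0.4, -1.3]
finger_gap: 0.659
grip_force: 63.6
```

arm_command(steps="0 0 0.0005 0; 0 0 0.001 0; 0 0 0.001 0; 0 0 0.001 0")

```text
time: 24.05
eef_pos: [0.6202, 0.2677, 0.1583]
tool_rot: [180.0, 0.0, -180.0]
wrist_force: [0.6, 0.3, -0.1]
finger_gap: 0.654
grip_force: 63.6
```

arm_command(steps="0 0 0.0005 0; 0 0 0.001 0; 0 0 0.001 0; 0 0 0.001 0")

```text
time: 24.38
eef_pos: [0.6203, 0.2678, 0.1576]
tool_rot: [180.0, 0.0, -180.0]
wrist_force: [-1.8, 0.1, 3.9]
finger_gap: 0.659
grip_force: 64.2
```

```bash
python3 - <<'E'
from h import *
disc("wrist",.6195,.267,.16,.2,.029);print(arm.get_state()["wrist_force"])
E
```

```text
wrist 9800 top 177.1 tilt [0.3 0. ] fit [619.4 267.3] min [590.4 239.1 173.4] max [648.3 295.5 181. ] tcp [620.3 267.8 157.6]
[-1.73986175 -1.12798894  5.35736509]
```

Contact at the seated height, so I'm releasing the lid.

arm_command(steps="0 0 0 0; 0 0 0 0; 0 0 0 0; 0 0 0 0; 0 0 0 0; 0 0 0 0; 0 0 0 0", hand=1)

```text
time: 25.02
eef_pos: [0.6201, 0.2677, 0.1572]
tool_rot: [-180.0, -0.0, -180.0]
wrist_force: [1.0, 0.7, 0.2]
finger_gap: 1.0
grip_force: 0.0
```

arm_command(steps="0 0 -0.01 0; 0 0 -0.03 0; 0 0 -0.06 0; 0 0 -0.09 0; 0 0 -0.11 0; 0 0 -0.12 0; 0 0 -0.12 0; 0 0 -0.12 0")

```text
time: 25.68
eef_pos: [0.6203, 0.2678, 0.2777]
tool_rot: [180.0, 0.1, -180.0]
wrist_force: [-1.1, 0.1, -1.4]
finger_gap: 1.006
grip_force: 0.0
```

```bash
python3 - <<'E'
from h import *
for n in("wrist","scene","side"): disc(n,.6195,.267,.16,.2,.029,"t12"+n)
E
```

```text
wrist 3118 top 177.1 tilt [0.1 0. ] fit [619.2 267.4] min [590.7 239.  173.5] max [647.5 295.7 179.3] tcp [620.3 267.8 277.7]
scene 203 top 178.8 tilt [-0.2  0.5] fit [618.6 266.3] min [591.  238.  175.3] max [646.1 292.3 182.3] tcp [620.1 267.7 276.8]
side 134 top 178.3 tilt [-0.9  0.5] fit [618.3 265.4] min [590.2 234.8 174.6] max [646.6 296.7 181.9] tcp [619.9 267.6 276.4]
```

Seated flat at 178 mm. Next is the small canister.

arm_command(steps="-0.001 -0.018 0 0; -0.003 -0.05 0 0; -0.005 -0.088 0 0; -0.007 -0.127 0 0; -0.009 -0.166 0 0; -0.011 -0.205 0 0; -0.014 -0.244 0 0; -0.016 -0.283 0 0; -0.018 -0.322 0 0; -0.02 -0.361 0 0")

```text
time: 26.67
eef_pos: [0.6398, -0.0951, 0.2766]
tool_rot: [180.0, -0.1, -180.0]
wrist_force: [0.3, -0.7, 0.4]
finger_gap: 0.996
grip_force: 0.0
```

arm_command(steps="-0.002 -0.039 0.01 0; -0.004 -0.078 0.03 0; -0.006 -0.117 0.05 0; -0.008 -0.145 0.07 0; -0.009 -0.158 0.076 0; -0.0095 -0.1616 0.076 0; -0.0095 -0.1616 0.076 0; -0.0095 -0.1616 0.076 0; -0.0095 -0.1616 0.076 0")

```text
time: 27.42
eef_pos: [0.6505, -0.2535, 0.2025]
tool_rot: [-180.0, 0.1, -179.9]
wrist_force: [0.1, 0.0, 0.6]
finger_gap: 1.0
grip_force: 0.0
```

```bash
python3 - <<'E'
from h import *
rim("wrist",.6493,-.255,.045,.075,.02,5,"w13");look("wrist",[("CS",.6493,-.255,.02,.05,.07)])
E
```

```text
wrist 437 top 58.9 fit [ 649.8 -254.4] min [ 630.1 -274.2   55.4] max [ 669.4 -234.7   60.8] tcp [ 650.5 -253.5  202.5]
wrist CS top 58.9 cen [ 649.7 -254.4] req 19.5 encl 649.7 -254.5 19.9 px [318. 189.]
```

View pics/w13.png

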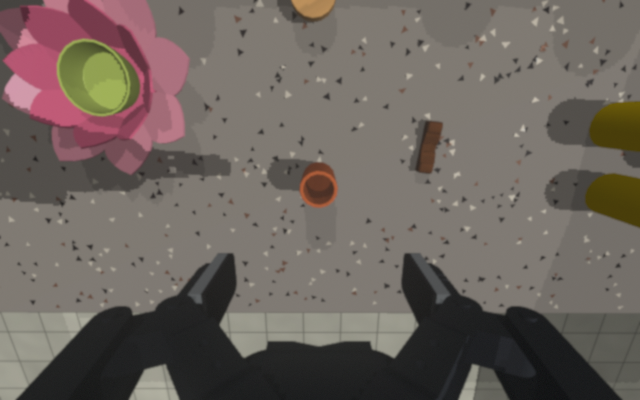

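The picture shows the terracotta pot at (318,188), standing alone, with the dark rest at (429,147) and the tray well clear.

arm_command(steps="-0.0003 -0.0004 0.03 0; -0.0003 -0.0004 0.07 0; -0.0003 -0.0004 0.105 0; -0.0003 -0.0004 0.135 0; -0.0003 -0.0004 0.16 0; -0.0003 -0.0004 0.176 0; -0.0003 -0.0004 0.184 0; -0.0003 -0.0004 0.184 0; -0.0003 -0.0004 0.184 0")

```text
time: 28.27
eef_pos: [0.6508, -0.255, 0.0182]
tool_rot: [-180.0, 0.0, -179.9]
wrist_force: [0.8, -0.1, 0.8]
finger_gap: 0.999
grip_force: 0.0
```

arm_command(steps="0 0 0 0; 0 0 0 0; 0 0 0 0; 0 0 0 0; 0 0 0 0; 0 0 0 0; 0 0 0 0; 0 0 0 0; 0 0 0 0; 0 0 0 0", hand=-1)

```text
time: 29.1
eef_pos: [0.6507, -0.2555, 0.0183]
tool_rot: [-180.0, 0.1, -180.0]
wrist_force: [-0.8, 0.9, 7.3]
finger_gap: 0.458
grip_force: 60.4
```

arm_command(steps="0 0 -0.004 0; 0 0 -0.012 0; 0 0 -0.03 0; 0 0 -0.055 0; 0 0 -0.085 0; 0 0 -0.115 0; 0 0 -0.145 0; 0 0 -0.175 0; 0 0 -0.205 0; 0 0 -0.22 0")

```text
time: 29.93
eef_pos: [0.6506, -0.2554, 0.242]
tool_rot: [-179.9, 0.2, -180.0]
wrist_force: [1.0, 0.1, -0.9]
finger_gap: 0.46
grip_force: 60.3
```

```bash
python3 - <<'E'
from h import *
rim("wrist",.65,-.254,.25,.3,.02,5,"w14");rim("wrist",.65,-.254,.25,.3,.02,5);print(arm.get_state()["finger_gap"])
E
```

```text
wrist 3045 top 282.2 fit [ 649.7 -255.8] min [ 629.7 -276.4  278.2] max [ 669.8 -235.1  284.3] tcp [ 650.6 -255.4  242. ]
wrist 3045 top 283.7 fit [ 650.1 -256.1] min [ 629.8 -276.5  279.7] max [ 669.9 -235.4  285.8] tcp [ 651.1 -255.7  243.4]
0.4566028833661698
```

arm_command(steps="0 0.008 0 0; 0.001 0.025 -0.003 0; 0.003 0.05 -0.005 0; 0.005 0.078 -0.005 0; 0.006 0.106 -0.005 0; 0.008 0.134 -0.005 0; 0.01 0.162 -0.005 0; 0.011 0.19 -0.005 0; 0.013 0.218 -0.005 0; 0.0145 0.246 -0.005 0")

```text
time: 30.87
eef_pos: [0.6342, -0.0064, 0.2414]
tool_rot: [180.0, -0.1, -179.9]
wrist_force: [0.7, -0.3, -0.7]
finger_gap: 0.46
grip_force: 60.3
```

arm_command(steps="0.0015 0.028 0 0; 0.003 0.056 0 0; 0.005 0.084 0 0; 0.007 0.112 0 0; 0.008 0.14 0 0; 0.01 0.168 0 0; 0.012 0.196 0 0; 0.013 0.222 0 0; 0.0145 0.245 0 0; 0.0155 0.262 0 0")

```text
time: 31.7
eef_pos: [0.6179, 0.2558, 0.2413]
tool_rot: [-180.0, -0.1, -179.9]
wrist_force: [-0.3, 0.7, 0.0]
finger_gap: 0.459
grip_force: 60.4
```

arm_command(steps="0.0005 0.009 0 0; 0.0008 0.0145 0 0; 0.0008 0.0153 0.005 0; 0.0008 0.0153 0.015 0; 0.0008 0.0153 0.025 0; 0.0008 0.0153 0.03 0; 0.0008 0.0153 0.03 0; 0.0008 0.0153 0.03 0")

```text
time: 32.37
eef_pos: [0.6191, 0.2674, 0.2123]
tool_rot: [-180.0, -0.0, 180.0]
wrist_force: [-0.2, 0.1, -0.6]
finger_gap: 0.457
grip_force: 60.4
```

```bash
python3 - <<'E'
from h import *
rim("wrist",.6195,.267,.22,.29,.02,5,"w15");rim("wrist",.6195,.267,.22,.29,.02,5)
for n in("scene","side"): disc(n,.6195,.267,.165,.19,.029)
print(arm.get_state()["eef_pos"])
E
```

```text
wrist 3057 top 252.5 fit [618.4 266.9] min [598.  246.5 248.5] max [639.1 287.7 254.8] tcp [619.1 267.4 212.3]
wrist 3029 top 252.9 fit [618.4 267.1] min [598.2 246.7 248.9] max [638.7 287.8 255.3] tcp [619.3 267.6 212.7]
scene 151 top 178.8 tilt [-0.5  0.6] fit [617.9 266.2] min [590.2 237.2 175.4] max [646.4 292.2 181.9] tcp [619.4 267.7 212.8]
side 114 top 178.3 tilt [0.9 1. ] fit [618.3 263.4] min [589.7 236.9 174.5] max [646.1 291.7 182. ] tcp [619.4 267.8 212.9]
[0.61940453 0.26792732 0.21282051]
```

arm_command(steps="-0.0008 0 0.004 0; -0.0008 0 0.008 0; -0.0008 0 0.011 0; -0.0008 0 0.013 0; -0.0008 0 0.0145 0; -0.0008 0 0.0145 0; -0.0008 0 0.0145 0")

```text
time: 33.15
eef_pos: [0.6199, 0.268, 0.1978]
tool_rot: [-180.0, -0.0, -180.0]
wrist_force: [0.6, 0.2, -0.5]
finger_gap: 0.455
grip_force: 60.4
```

arm_command(steps="0 0 0.0005 0; 0 0 0.001 0; 0 0 0.001 0; 0 0 0.001 0")

```text
time: 33.48
eef_pos: [0.62, 0.268, 0.1968]
tool_rot: [180.0, 0.0, -180.0]
wrist_force: [0.1, 0.5, -0.7]
finger_gap: 0.459
grip_force: 60.4
```

arm_command(steps="0 0 0.0004 0; 0 0 0.0008 0; 0 0 0.0008 0; 0 0 0.0008 0")

```text
time: 33.82
eef_pos: [0.6201, 0.268, 0.1963]
tool_rot: [180.0, 0.0, -180.0]
wrist_force: [-0.4, 0.2, 5.1]
finger_gap: 0.458
grip_force: 60.8
```

arm_command(steps="0 0 0 0; 0 0 0 0; 0 0 0 0; 0 0 0 0; 0 0 0 0; 0 0 0 0; 0 0 0 0", hand=1)

```text
time: 34.4
eef_pos: [0.62, 0.268, 0.1959]
tool_rot: [-180.0, -0.0, -180.0]
wrist_force: [0.0, 0.3, 0.2]
finger_gap: 1.0
grip_force: 0.0
```

arm_command(steps="0 0 -0.01 0; 0 0 -0.03 0; 0 0 -0.06 0; 0 0 -0.09 0; 0 0 -0.12 0; 0 0 -0.14 0; 0 0 -0.15 0; 0 0 -0.15 0; 0 0 -0.15 0")

```text
time: 35.15
eef_pos: [0.6203, 0.2681, 0.3457]
tool_rot: [180.0, 0.0, -180.0]
wrist_force: [0.2, 0.1, -0.3]
finger_gap: 1.001
grip_force: 0.0
```

```bash
python3 - <<'E'
from h import *
for n in("wrist","scene","side"): rim(n,.6195,.267,.22,.26,.02,5,"t16"+n)
disc("wrist",.6195,.267,.165,.19,.029)
E
```

```text
wrist 556 top 236.8 fit [619.1 267.7] min [599.3 247.9 233.3] max [638.4 287.4 239. ] tcp [620.3 268.1 345.7]
scene 66 top 237.8 fit [618.3 266.8] min [599.3 247.1 233.8] max [637.5 285.9 242. ] tcp [620. 268. 345.]
side 49 top 236.6 fit [617.4 266.3] min [599.5 245.8 232.7] max [634.3 287.8 241. ] tcp [619.8 268.  344.8]
wrist 504 top 182.0 tilt [ 5.9 -0.2] fit [619.4 266.8] min [591.9 240.1 177.8] max [635.3 293.8 185.7] tcp [619.7 268.  344.9]
```

Small canister stands centred (619.1, 267.7), with its rim at 238 mm. Last is the small lid.

arm_command(steps="0.006 -0.02 0 0; 0.016 -0.054 0 0; 0.027 -0.091 0 0; 0.038 -0.128 0 0; 0.049 -0.165 0 0; 0.06 -0.202 0 0; 0.071 -0.239 0.01 0; 0.082 -0.275 0.025 0; 0.093 -0.311 0.04 0; 0.104 -0.347 0.055 0")

```text
time: 36.18
eef_pos: [0.5148, -0.0804, 0.2899]
tool_rot: [180.0, -0.0, -180.0]
wrist_force: [1.8, 0.2, 0.6]
finger_gap: 1.001
grip_force: 0.0
```

arm_command(steps="0.011 -0.036 0.015 0; 0.022 -0.072 0.03 0; 0.032 -0.108 0.045 0; 0.042 -0.142 0.065 0; 0.049 -0.167 0.08 0; 0.053 -0.181 0.09 0; 0.053 -0.181 0.09 0; 0.053 -0.181 0.09 0; 0.053 -0.181 0.09 0")

```text
time: 36.93
eef_pos: [0.4634, -0.2593, 0.2013]
tool_rot: [180.0, 0.0, -179.9]
wrist_force: [-0.8, -0.2, -0.2]
finger_gap: 1.002
grip_force: 0.0
```

```bash
python3 - <<'E'
from h import *
disc("wrist",.462,-.2605,.012,.04,.023,"w17")
E
```

```text
wrist 1191 top 22.1 tilt [ 0.3 -0.1] fit [ 461.6 -260. ] min [ 439.2 -282.3   18.7] max [ 483.9 -238.3   24.7] tcp [ 463.4 -259.3  201.3]
```

View pics/w17.png

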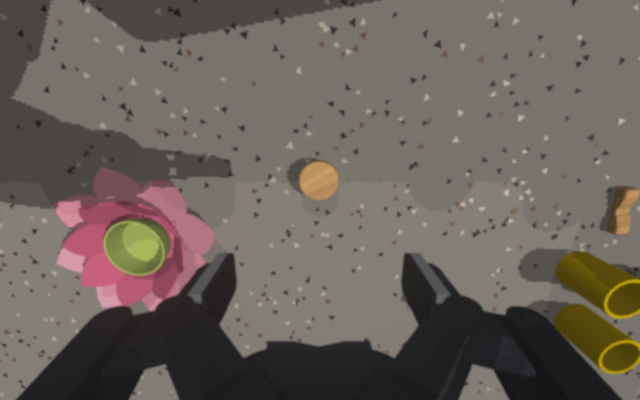

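The picture shows the small lid at (319,181), with the tray (137,247) well to the side.

arm_command(steps="0.0008 0 0.03 0; 0.0008 0 0.07 0; 0.0008 0 0.105 0; 0.0008 0 0.135 0; 0.0008 0 0.16 0; 0.0008 0 0.178 0; 0.0008 0 0.191 0; 0.0008 0 0.198 0; 0.0008 0 0.198 0; 0.0008 0 0.198 0")

```text
time: 37.82
eef_pos: [0.463, -0.2598, 0.0037]
tool_rot: [-180.0, 0.0, -179.9]
wrist_force: [0.6, 0.7, -0.2]
finger_gap: 1.0
grip_force: 0.0
```

arm_command(steps="0 0 0 0; 0 0 0 0; 0 0 0 0; 0 0 0 0; 0 0 0 0; 0 0 0 0; 0 0 0 0; 0 0 0 0; 0 0 0 0; 0 0 0 0", hand=-1)

```text
time: 38.65
eef_pos: [0.4629, -0.2603, 0.004]
tool_rot: [-180.0, 0.1, -180.0]
wrist_force: [-2.2, 3.3, 12.1]
finger_gap: 0.518
grip_force: 59.3
```

arm_command(steps="0 0 -0.005 0; 0 0 -0.015 0; 0 0 -0.035 0; 0 0 -0.065 0; 0 0 -0.1 0; 0 0 -0.135 0; 0 0 -0.17 0; 0 0 -0.205 0; 0 0 -0.24 0; 0 0 -0.26 0")

```text
time: 39.48
eef_pos: [0.4628, -0.2603, 0.2672]
tool_rot: [-179.9, 0.2, -180.0]
wrist_force: [0.1, -0.3, 0.3]
finger_gap: 0.515
grip_force: 61.0
```

arm_command(steps="0 0 -0.015 0; 0 0 -0.025 0; 0 0 -0.025 0; 0 0 -0.025 0")

```text
time: 39.82
eef_pos: [0.4625, -0.2601, 0.2881]
tool_rot: [-180.0, 0.0, -180.0]
wrist_force: [0.2, 0.7, -0.5]
finger_gap: 0.515
grip_force: 61.0
```

```bash
python3 - <<'E'
from h import *
for i in (1,2): disc("wrist",.4625,-.2595,.27,.34,.023,"w18")
print(arm.get_state()["finger_gap"])
E
```

```text
wrist 6071 top 306.1 tilt [0.5 0.2] fit [ 461.4 -260.6] min [ 438.2 -282.7  302.4] max [ 484.4 -238.5  310.4] tcp [ 462.5 -260.1  288.1]
wrist 6080 top 305.6 tilt [0.5 0.3] fit [ 461.3 -260.5] min [ 438.3 -282.6  301.8] max [ 484.3 -238.4  309.8] tcp [ 462.3 -260.   287.6]
0.5166716217970329
```

arm_command(steps="-0.003 0.009 0 0; -0.008 0.028 0 0; -0.016 0.054 0 0; -0.024 0.08 0 0; -0.032 0.107 0 0; -0.04 0.134 0 0; -0.048 0.161 0 0; -0.056 0.188 0 0; -0.064 0.215 0 0; -0.072 0.242 0 0")

```text
time: 40.75
eef_pos: [0.5341, -0.0159, 0.2874]
tool_rot: [180.0, -0.1, -180.0]
wrist_force: [1.2, -0.9, -0.3]
finger_gap: 0.514
grip_force: 61.1
```

arm_command(steps="-0.008 0.027 0 0; -0.016 0.054 0 0; -0.024 0.081 0 0; -0.032 0.108 0 0; -0.04 0.135 0 0; -0.048 0.162 0 0; -0.056 0.189 0 0; -0.064 0.216 0 0; -0.072 0.242 0 0; -0.079 0.264 0 0")

```text
time: 41.58
eef_pos: [0.6127, 0.2485, 0.2871]
tool_rot: [-180.0, -0.1, -179.9]
wrist_force: [0.6, -0.7, -0.3]
finger_gap: 0.508
grip_force: 61.1
```

arm_command(steps="-0.004 0.014 0 0; -0.0065 0.021 0 0; -0.007 0.0221 0 0; -0.007 0.0221 0.01 0; -0.007 0.0221 0.02 0; -0.007 0.0221 0.027 0; -0.007 0.0221 0.03 0; -0.007 0.0221 0.03 0; -0.007 0.0221 0.03 0")

```text
time: 42.33
eef_pos: [0.6201, 0.2678, 0.2584]
tool_rot: [-180.0, 0.0, -180.0]
wrist_force: [-0.0, 0.6, 0.3]
finger_gap: 0.513
grip_force: 61.1
```

```bash
python3 - <<'E'
from h import *
for i in (1,2): disc("wrist",.6195,.267,.25,.3,.023,"w19")
for n in("scene","side"):
    disc(n,.6195,.267,.25,.3,.023,"h19"+n);rim(n,.6195,.267,.22,.245,.02,5)
a=np.load("h19scene.npz")['p'][70:190,340:450,::-1];b=np.load("h19side.npz")['p'][50:175,250:365,::-1]
cv2.imwrite("pics/c19.png",np.hstack([cv2.resize(a,(400,436)),cv2.resize(b,(400,436))]))
print(arm.get_state()["eef_pos"])
E
```

```text
wrist 6060 top 276.4 tilt [0.5 0.2] fit [619.  267.2] min [596.1 245.1 272.6] max [641.7 289.4 279.8] tcp [620.1 267.8 258.4]
wrist 6053 top 276.6 tilt [0.6 0.2] fit [619.1 267.4] min [596.2 245.2 272.8] max [641.9 289.5 280.4] tcp [620.2 267.9 258.6]
scene 73 top 278.3 tilt [-3.2 -0.3] fit [617.4 266.9] min [611.4 249.1 275.2] max [640.5 291.9 280.7] tcp [620.3 268.  258.6]
scene 57 top 237.6 fit [617.9 266.1] min [600.  245.6 233.5] max [637.5 285.3 240.6] tcp [620.3 268.1 258.5]
side 47 top 278.2 tilt [ 2.7 -0.9] fit [617.8 263.2] min [594.9 242.2 274.9] max [628.1 293.2 280.3] tcp [620.3 268.1 258.4]
side 56 top 235.7 fit [616.  266.6] min [596.5 241.4 232.5] max [636.  289.9 241.1] tcp [620.3 268.1 258.3]
[0.62029487 0.26813241 0.25825962]
```

View pics/c19.png

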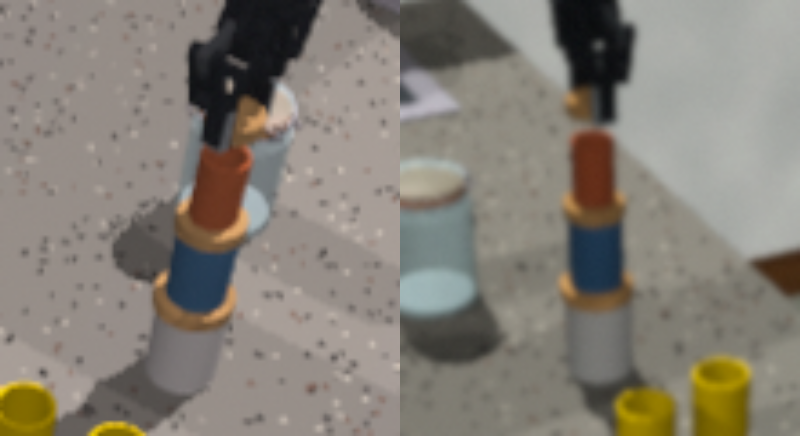

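Both crops show a straight tower with the small lid level and centred above the terracotta rim. Lowering.

arm_command(steps="0 0 0.005 0; 0 0 0.009 0; 0 0 0.012 0; 0 0 0.014 0; 0 0 0.016 0; 0 0 0.018 0; 0 0 0.02 0; 0 0 0.022 0; 0 0 0.023 0; 0 0 0.023 0")

```text
time: 43.47
eef_pos: [0.6201, 0.2681, 0.2347]
tool_rot: [-180.0, -0.0, -180.0]
wrist_force: [0.4, 0.0, 0.6]
finger_gap: 0.515
grip_force: 61.1
```

arm_command(steps="0 0 0.0005 0; 0 0 0.001 0; 0 0 0.001 0; 0 0 0.001 0")

```text
time: 43.8
eef_pos: [0.6202, 0.2681, 0.234]
tool_rot: [180.0, 0.0, -180.0]
wrist_force: [-0.5, -0.5, -1.3]
finger_gap: 0.51
grip_force: 61.1
```

arm_command(steps="0 0 0.0005 0; 0 0 0.001 0; 0 0 0.001 0; 0 0 0.001 0")

```text
time: 44.13
eef_pos: [0.6202, 0.2681, 0.2331]
tool_rot: [180.0, 0.0, -180.0]
wrist_force: [0.3, -0.4, 1.7]
finger_gap: 0.51
grip_force: 61.4
```

arm_command(steps="0 0 0.0004 0; 0 0 0.0004 0; 0 0 0.0004 0")

```text
time: 44.38
eef_pos: [0.6203, 0.2681, 0.2331]
tool_rot: [180.0, 0.1, -180.0]
wrist_force: [-1.4, -0.8, 5.2]
finger_gap: 0.512
grip_force: 61.6
```

arm_command(steps="0 0 0 0; 0 0 0 0; 0 0 0 0; 0 0 0 0; 0 0 0 0; 0 0 0 0; 0 0 0 0", hand=1)

```text
time: 44.97
eef_pos: [0.6202, 0.2681, 0.2325]
tool_rot: [-180.0, -0.0, -180.0]
wrist_force: [-0.1, -0.8, 0.8]
finger_gap: 1.0
grip_force: 0.0
```

arm_command(steps="0 0 -0.01 0; 0 0 -0.03 0; 0 0 -0.055 0; 0 0 -0.08 0; 0 0 -0.1 0; 0 0 -0.11 0; 0 0 -0.11 0; 0 0 -0.11 0")

```text
time: 45.63
eef_pos: [0.6205, 0.2682, 0.3423]
tool_rot: [180.0, 0.0, -180.0]
wrist_force: [0.3, -0.5, -1.4]
finger_gap: 0.997
grip_force: 0.0
```

```bash
python3 - <<'E'
from h import *
for n in("wrist","scene","side"): disc(n,.6195,.267,.235,.27,.023,"f"+n)
for n in("scene","side"):
    disc(n,.6195,.267,.165,.19,.029);disc(n,.6195,.267,.08,.11,.035)
a=np.load("fscene.npz")['p'][70:190,340:450,::-1];b=np.load("fside.npz")['p'][50:175,250:365,::-1]
cv2.imwrite("pics/cf.png",np.hstack([cv2.resize(a,(400,436)),cv2.resize(b,(400,436))]))
E
```

```text
wrist 2103 top 251.1 tilt [0.3 0.1] fit [619.2 267.8] min [596.4 244.9 247.6] max [641.7 290.  253.1] tcp [620.5 268.2 342.3]
scene 153 top 252.6 tilt [-0.9  0.9] fit [618.5 267. ] min [596.3 244.6 248.9] max [640.6 290.4 256. ] tcp [620.2 268.1 341.7]
side 82 top 252.0 tilt [2.2 1.8] fit [615.5 264.5] min [594.6 240.6 248.3] max [637.3 287.7 256. ] tcp [620.1 268.1 341.5]
scene 104 top 178.4 tilt [0.2 0.7] fit [618.3 266.8] min [591.3 238.9 175.5] max [646.3 290.9 183.1] tcp [619.9 268.1 341.5]
scene 101 top 94.5 tilt [-0.   1.4] fit [618.  266.3] min [583.3 230.8  91.1] max [652.3 293.6  98.4] tcp [619.9 268.  341.6]
side 73 top 178.9 tilt [ 0.  -0.3] fit [619.8 264.9] min [590.9 235.5 176. ] max [646.8 288.3 183.7] tcp [619.9 268.1 341.8]
side 69 top 94.1 tilt [0.2 0.7] fit [617.1 263.6] min [585.1 229.1  90.2] max [651.3 289.7  98.2] tcp [619.9 268.1 342. ]
```

View pics/cf.png

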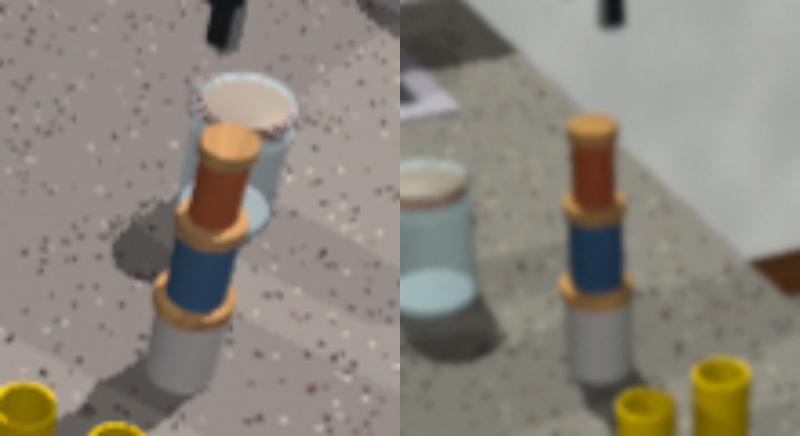

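The tower stands straight and free, with lid tops at 94, 178 and 252 mm, all flat. Handing in.

```bash
python3 -c "
from bench import arm
print(arm.sign_off())"
```

```text
the job is handed in; nothing more can be done
None
```

The canister tower is built and handed in at about 46 s: all three lids measured flat and fully home, it stands free, and the large canister shows no shift beyond the 1–2 mm measuring error.

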